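# Limber the brush and hold the board out to the marker

### The job

Get this board ready for me to brush its end: first take the stiff round brush by its handle and work it up and down twice inside the pot, about five centimetres each stroke with the bristles staying inside the pot, and leave it standing in the pot, the pot where it is. Then slide the board out over the front edge of the low stand, straight and square to that edge, until its end is level with the upright blade of the marker without touching it, and hold its tail down so that it lies flat on the stand and cannot tip. Finish while still holding the board there, and leave the tin, the sanding block and the screwdriver alone.

Things in the scene. Friction and masses are not known exactly. Their poses are not given: they have to be found in the camera images.
- stand: Low wooden sawing stand, fixed to the table: dark wooden top 200 (its x) x 140 (y) x 20 mm on two cross legs, top face 70 mm above the table. Origin on the table under its centre; z up; its x points outward, the way the board is to be slid; the front edge of the top is at x = +100 mm. It is turned so that x points roughly to the robot's right.
- stand_edge (a point): Middle of the stand's front top edge, 70 mm above the table.
- board: Loose plain pale wooden board 320 (its x, along its length) x 50 (y) x 20 (z) mm, about 0.2 to 0.35 kg, lying on the stand roughly along the stand's x and up to 0.12 rad askew. Origin at the centre of its underside. At the start its tail (x = -160 mm) sticks out behind the stand. At the marker more than half of its length is beyond the stand's front edge, so it tips if its tail is not held.
- board_end (a point): Centre of the board's outward end face (board x = +160 mm, 10 mm above its underside): this is to come level with the marker's blade, measured along the stand's x.
- board_tail (a point): Centre of the board's tail end face (board x = -160 mm, 10 mm above its underside).
- marker: Marker fixed to the table beyond the stand's front edge, on the robot's side of the board's path: dark wooden foot 60 x 50 x 25 mm with an upright steel blade 4 mm thick along x, 35 mm wide along y, its top 125 mm above the table. Its axes are parallel to the stand's. Origin on the table under the blade's middle plane (x = 0), at the blade's edge nearest the board (y = 0; the blade runs to y = -35 mm). The blade's edge is about 60 mm from the stand's centre line.
- mark (a point): Point on the blade's edge nearest the board, in the blade's middle plane, 80 mm above the table (the height of the board's middle).
- pot: Loose plain metal pot, open on top, 95 mm tall, 90 mm across the rim, inside about 76 mm across at the floor, wall 4 mm, floor 6 mm thick, 0.6 kg. Origin at the centre of its underside, z up.
- brush: Loose round brush standing upright in the pot on its flat bristles, 200 mm long, 0.1 kg: bristles 40 mm across and 35 mm high, a metal ferrule 34 mm across up to 60 mm, then a round wooden handle 18 mm across up to the top at 200 mm. Origin at the centre of the bristles' flat end, z up along the handle; at the start it stands on the pot's floor, 6 mm above the pot's origin.
- brush_tip (a point): Centre of the flat end of the bristles (the brush's origin).
- tin: Bystander: closed can with a paper label, 80 mm across, 85 mm tall, near the pot. Origin at the centre of its underside.
- sander: Bystander: sanding block 110 x 60 x 37 mm on the table. Origin at the centre of its underside.
- driver: Bystander: screwdriver lying on the table. Origin at its underside.
Not all that is in view belongs to the job. What is shaped like the brush but blue or pink is not meant. Leave any green look-alike of the pot alone.

How it is judged:
By the outcome, as a careful person would: the job done as asked, in the order asked, and still so for the second after the job is handed in, while the arm keeps its last pose, push and grip.
It also fails if it takes over 51 s, if anything falls off the work surface, if the arm or the gripper's body presses on something with over 40 N, if the wrist force passes 120 N, or if a joint passes its speed limit or range.

### The arm

A 7-joint arm with a two-finger parallel gripper is mounted at the origin on the work surface. World frame = base frame: x ahead of the robot, y to its left, z up, the work surface at z = 0. Lengths are in m, angles in rad, forces in N, time in s.
With the tool pointing down it reaches from about 0.4 to 0.875 m from the base axis. Payload 4.4 kg.
Tool frame: the origin (TCP) lies at the very end of the fingers, on their centre line; the grasp point (between the pads) lies bot.grasp_offset behind it (bot.grasp_offset is the distance from the TCP to the grasp point, in m); z points along the fingers, y is the direction in which the jaws open and shut (so a half turn about z gives the same grasp; the last joint's range is limited). The gripper opens to 85 mm and grips with 20 to 120 N. Pads are 22 mm wide; open, the fingers measure 114 mm over their backs; the gripper's body (76 mm by 85 mm) begins 54 mm behind the grasp point. The pads swing forward as they close: fully open they stand 13 mm farther back than shut.
Start: joints at [-1.188, 0.628, 0.038, 1.517, -0.027, 0.996, -0.02], TCP at [0.282, 0.586, 0.231] pointing down, gripper open.
Joint ranges: [-3.06, 3.06], [-0.37, 2.12], [-1.25, 1.32], [0.18, 2.47], [-1.1, 4.24], [0.23, 1.98], [-2.94, 2.94]. Speed limits (rad/s): [2.57, 2.57, 3.14, 3.14, 3.14, 3.14, 3.14].

### API

Orientations are given as a unit quaternion [w, x, y, z].
In Python, from bench import bot gives the robot as it stands.
- The arm moves only by the shell command python3 -m handwheel 'ROWS' [OPENING] [FORCE]. ROWS is JSON, a list of rows, each an object with "translation": the shift along the tool's x, y, z in units of 30 mm (1.0 is 30 mm), a list of three; "turn": the turn, a rotation vector about the tool's x, y, z in degrees, a list of three. In form: [{"translation": [dx, dy, dz], "turn": [ax, ay, az]}, ...]. A call has 1 to 10 rows; each row is the pose to reach, as a shift and turn from the pose commanded when the call began, along the tool's axes at that moment; what a row does not reach only later rows make up. A row lasts 1/12 s, in which the tool goes at most 41.7 mm and 7.16 degrees, less where a joint would pass 70% of its speed; a pose out of reach is approached as far as the arm can. A call with a gripper value outside its range is refused whole. OPENING is the closure, from 0 (fully open) to 1 (shut), set as the call begins (- or left out, the last holds). The fingers move at their own pace and stop on an object; FORCE is the grip in N (left out, the last holds). Time passes only in rows, so rows that repeat a pose let the fingers close. It gives the time, the measured TCP pose, the force and the opening at its end, in the units of the state.
- bot.read_state(): the state, without advancing time (a new reading comes with each control period).
- bot.camera(name): name is "side" or "top" or "wrist"; returns a dict with "color" (420x560x3 uint8, red, green, blue), "fx", "fy", "cx", "cy" (pixels), "eye" and "rotation" of the camera in the world. Camera axes: x right, y up, looking along -z (the intrinsics and any distortion apply to the point x, -y, -z); pixel columns grow to the right and rows downward; lengths in m; the calibration is good to about 2 mm. A picture is of the moment at which its call begins. There is no depth.
- bot.hand_in(): hands the job in, once; it reports no verdict.
Trained networks look in a picture, given as the dict that the camera call returned (one of the last four; its "shot" number tells which), for a name from the list of things; names that differ only in an ending like _2 or _b are one class to them, and where a whole thing is asked for, a point or a joint stands for the part that bears it (a point fixed in the world has none). Each returns a list of dicts, best first, with "score" (0 to 1); they miss things now and then, are a little off and sometimes report something else, mostly with a low value. They report only what shows in the picture. A call takes as long as a camera call. They do not tell look-alikes from the thing itself.
- bot.search_frame(picture, label): "at" ([column, row] in pixels, amid what is visible of it).
- bot.outline_of(picture, label): "pixels" (420x560 bool, what is visible of it) and "at" ([column, row] in pixels, amid what is visible of it).
- bot.spot_point(picture, label): "at" ([column, row] in pixels: a listed point, or the origin of a listed thing).
The state is a dict: "t": time; "joints": joint angles; "qvel": joint speeds; "effort": joint torques, N m; "ee_pos": TCP position; "tool_rot": TCP orientation; "wrist_force": force on the tool from outside, world axes, zero at the start; "moment": the same for the moment, N m; "opening": opening from 0.0 (shut) to 1.0 (fully open).
Only numpy, scipy, OpenCV 4.12 (cv2) and the standard library are available. Lean on these libraries where they do the work, as an engineer would, in place of code of your own. Each camera call takes 0.05 s, during which the arm holds its last target. There are 200 camera calls.

## Working session

There is one attempt and no reset: what is moved stays moved. The work goes in short steps, Python scripts to look and compute and a shell command to move; the robot and the scene stay as the last step left them, time stands still between calls to the robot, and variables do not carry over. Pictures are saved under pics/ and viewed, about 8 in all and at most 12, crops included, and the job is handed in when it is done.

```bash
ls; mkdir -p pics
cat > h.py <<'E'
import numpy as np, cv2
from bench import bot
def ray(p,px):
    K=np.array([[p['fx'],0,p['cx']],[0,p['fy'],p['cy']],[0,0,1.]])
    d=p.get('distortion',None)
    u=cv2.undistortPoints(np.array([[px]],float),K,None if d is None else np.array(d,float))[0,0]
    return np.array(p['eye'],float), np.array(p['rotation'],float)@np.array([u[0],-u[1],-1.])
def onz(p,px,z):
    e,d=ray(p,px); return e+d*(z-e[2])/d[2]
def tri(obs):
    A=np.zeros((3,3));b=np.zeros(3)
    for p,px in obs:
        e,d=ray(p,px); d=d/np.linalg.norm(d); M=np.eye(3)-np.outer(d,d); A+=M;b+=M@e
    return np.linalg.solve(A,b)
def proj(p,X):
    c=np.array(p['rotation']).T@(np.array(X)-p['eye']); return np.array([p['cx']+p['fx']*c[0]/-c[2], p['cy']-p['fy']*c[1]/-c[2]])
def save(p,n): cv2.imwrite('pics/'+n,p['color'][:,:,::-1])
E
python3 - <<'E'
from h import *
np.set_printoptions(precision=3,suppress=True)
ps={n:bot.camera(n) for n in('side','top')}
for n,p in ps.items():
    print(n,[k for k in p if k!='color'],p['eye'],p['fx'])
    for l in ['stand_edge','board_end','board_tail','mark','pot','brush','brush_tip','tin','sander','driver','stand','board','marker']:
        print(l,[(np.round(r['at'],1).tolist(),round(r['score'],2)) for r in bot.spot_point(p,l)][:4])
cv2.imwrite('pics/a.png',cv2.resize(np.vstack([ps['side']['color'],ps['top']['color']])[:,:,::-1],(400,600))) if 0 else [save(p,n+'0.png') for n,p in ps.items()]
print(bot.grasp_offset,bot.read_state())
E
```

```text
pics
side ['fx', 'fy', 'cx', 'cy', 'eye', 'rotation', 'shot'] [ 0.299 -1.043  0.866] 477.68378096664065
stand_edge [([261.3, 264.9], 0.7), ([258.1, 255.9], 0.63)]
board_end [([259.7, 267.3], 0.86)]
board_tail [([229.9, 197.5], 0.68)]
mark [([264.5, 322.3], 0.64)]
pot [([220.5, 182.2], 0.62), ([234.2, 201.6], 0.56)]
brush [([186.2, 189.1], 0.56), ([251.7, 258.8], 0.4)]
brush_tip [([185.6, 186.5], 0.82)]
tin [([278.5, 186.6], 0.94)]
sander [([345.0, 222.3], 0.76)]
driver [([377.6, 278.3], 0.82)]
stand [([250.2, 255.2], 0.55)]
board [([246.7, 234.9], 0.84)]
marker [([264.1, 349.0], 0.74)]
top ['fx', 'fy', 'cx', 'cy', 'eye', 'rotation', 'shot'] [0.342 0.048 1.253] 479.03908664565824
stand_edge [([366.4, 237.1], 0.92)]
board_end [([380.4, 242.3], 0.65)]
board_tail [([252.0, 247.9], 0.74)]
mark []
pot [([220.6, 242.6], 0.91), ([167.6, 255.8], 0.58), ([443.0, 257.4], 0.33)]
brush [([123.9, 250.6], 0.91), ([168.5, 298.2], 0.8), ([170.3, 257.2], 0.77), ([381.3, 242.7], 0.57)]
brush_tip [([128.2, 244.4], 0.94), ([166.7, 252.4], 0.93), ([169.1, 296.5], 0.9)]
tin [([203.4, 185.5], 0.96)]
sander [([284.8, 130.8], 0.91), ([166.4, 257.4], 0.65)]
driver [([382.8, 131.7], 0.91)]
stand [([321.0, 243.4], 0.65)]
board [([315.1, 239.9], 0.98)]
marker [([441.6, 260.3], 0.71)]
0.0187 {'t': 1.4, 'joints': array([-1.188,  0.628,  0.038,  1.517, -0.027,  0.996, -0.02 ]), 'qvel': array([ 0.001, -0.   , -0.   ,  0.001,  0.001, -0.   ,  0.   ]), 'effort': array([  0.001, -56.328,   1.226, -19.377,   0.011,   0.002,   0.   ]), 'ee_pos': array([0.282, 0.586, 0.231]), 'tool_rot': array([-0.   ,  0.223,  0.975,  0.   ]), 'wrist_force': array([-0.115,  0.403,  0.605]), 'moment': array([-0.018, -0.034,  0.001]), 'opening': 0.9984872433535746}
```

View pics/side0.png

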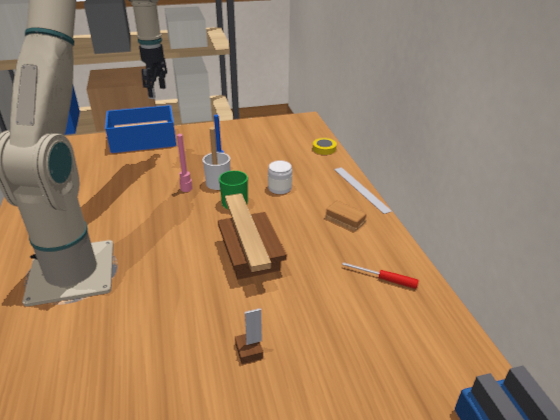

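View pics/top0.png

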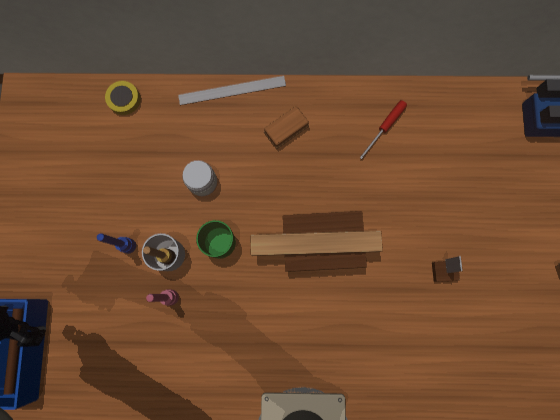

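The side view shows the metal pot at (217,170) with the tan-handled brush in it, and the blue brush behind it. The top view shows the metal pot at (160,253), the green pot at (215,238) and the stand with the board at (316,243). The marker is at (447,268).

Candidates for the brush in the top view are blue (110,240), pink (160,297) and the tan one in the pot (158,253), which I choose. Candidates for the pot are green (215,238) and metal (160,253), which I choose.

Run:
```python
from h import *
np.set_printoptions(precision=3,suppress=True)
t=bot.camera('top'); s=bot.camera('side')
for n,px,z in [('potnet',(167.6,255.8),0),('tipnet',(166.7,252.4),.006),('potrim',(160.5,253),.095),('handletop',(150,251),.206),('bluetop',(101,237),.2),('bluebot',(127,245),.0),('greenrim',(215,238),.095),('edge',(366.4,237.1),.07),('end',(380.4,242.3),.08),('tail',(252,247.9),.08),('tin',(203.4,185.5),0),('stand',(321,243.4),0),('marker',(441.6,260.3),0)]:
    print(n,onz(t,px,z))
for n,px,z in [('mark',(264.5,322.3),.08),('edge',(261.3,264.9),.07),('end',(259.7,267.3),.08),('tail',(229.9,197.5),.08),('marker',(264.1,349),0)]: print('side',n,onz(s,px,z))
for n,p in(('top',t),('side',s)):
  for l in['board','stand','marker','brush','pot']:
    for r in bot.outline_of(p,l)[:3]:
      m=r['pixels'].astype(np.uint8); c=max(cv2.findContours(m,0,2)[0],key=cv2.contourArea)
      print(n,l,round(r['score'],2),m.sum(),cv2.boxPoints(cv2.minAreaRect(c)).round(1).tolist())
a=cv2.resize(t['color'][190:320,80:230],None,fx=2.6,fy=2.6,interpolation=2); b=cv2.resize(t['color'][200:300,240:480],None,fx=3.3,fy=3.3,interpolation=2)
c=cv2.resize(s['color'][90:220,160:300],None,fx=2.6,fy=2.6,interpolation=2)
im=np.zeros((600,800,3),np.uint8)
h=a[:268];im[:268,:a.shape[1]]=h[:,:400]; im[:268,400:400+364]=c[:268]; im[270:600,:792]=b[:330]
cv2.imwrite('pics/crop1.png',im[:,:,::-1])
```

```text
Traceback (most recent call last):
  File "h.py", line 9, in onz
    e,d=ray(p,px); return e+d*(z-e[2])/d[2]
        ~~~^^^^^^
  File "h.py", line 7, in ray
    return np.array(p['eye'],float), np.array(p['rotation'],float)@np.array([u[0],-u[1],-1.])
                                     ~~~~~~~~~~~~~~~~~~~~~~~~~~~~~^~~~~~~~~~~~~~~~~~~~~~~~~~~
ValueError: matmul: Input operand 1 has a mismatch in its core dimension 0, with gufunc signature (n?,k),(k,m?)->(n?,m?) (size 3 is different from 4)
```

Rotation is a quaternion, so I'll convert it.

```bash
sed -i "s/np.array(p\['rotation'\],float)@/Rm(p['rotation'])@/; s/np.array(p\['rotation'\]).T@/Rm(p['rotation']).T@/" h.py
cat >> h.py <<'E'
from scipy.spatial.transform import Rotation
def Rm(q): return Rotation.from_quat(np.roll(np.array(q,float),-1)).as_matrix()
E
cat > m.py <<'E'
from h import *
np.set_printoptions(precision=3,suppress=True)
t=bot.camera('top'); s=bot.camera('side')
for n,px,z in [('potnet',(167.6,255.8),0),('tipnet',(166.7,252.4),.006),('potrim',(160.5,253),.095),('handletop',(150,251),.206),('bluetop',(101,237),.2),('bluebot',(127,245),.0),('greenrim',(215,238),.095),('edge',(366.4,237.1),.07),('end',(380.4,242.3),.08),('tail',(252,247.9),.08),('tin',(203.4,185.5),0),('stand',(321,243.4),0),('marker',(441.6,260.3),0)]:
    print(n,onz(t,px,z))
for n,px,z in [('mark',(264.5,322.3),.08),('edge',(261.3,264.9),.07),('end',(259.7,267.3),.08),('tail',(229.9,197.5),.08),('marker',(264.1,349),0)]: print('side',n,onz(s,px,z))
for n,p in(('top',t),('side',s)):
  for l in['board','stand','marker','brush','pot']:
    for r in bot.outline_of(p,l)[:3]:
      m=r['pixels'].astype(np.uint8); c=max(cv2.findContours(m,0,2)[0],key=cv2.contourArea)
      print(n,l,round(r['score'],2),m.sum(),cv2.boxPoints(cv2.minAreaRect(c)).round(1).tolist())
a=cv2.resize(t['color'][200:303,80:230],None,fx=2.6,fy=2.6,interpolation=2); b=cv2.resize(t['color'][200:300,240:480],None,fx=3.3,fy=3.3,interpolation=2)
c=cv2.resize(s['color'][105:208,160:300],None,fx=2.6,fy=2.6,interpolation=2)
im=np.zeros((600,800,3),np.uint8)
im[:268,:390]=a[:268]; im[:268,400:764]=c[:268]; im[270:600,:792]=b[:330]
cv2.imwrite('pics/crop1.png',im[:,:,::-1])
E
python3 m.py
```

```text
potnet [0.436 0.355 0.   ]
tipnet [0.444 0.356 0.006]
potrim [0.435 0.349 0.095]
handletop [0.431 0.343 0.206]
bluetop [0.461 0.456 0.2  ]
bluebot [0.463 0.463 0.   ]
greenrim [0.473 0.218 0.095]
edge [ 0.482 -0.153  0.07 ]
end [ 0.469 -0.186  0.08 ]
tail [0.452 0.129 0.08 ]
tin [0.625 0.269 0.   ]
stand [ 0.473 -0.046  0.   ]
marker [ 0.432 -0.359  0.   ]
side mark [ 0.443 -0.362  0.08 ]
side edge [ 0.478 -0.171  0.07 ]
side end [ 0.47  -0.189  0.08 ]
side tail [0.449 0.131 0.08 ]
side marker [ 0.44  -0.369  0.   ]
top board 0.75 2639 [[250.39999389648438, 234.6999969482422], [380.79998779296875, 230.5], [381.5, 251.39999389648438], [251.10000610351562, 255.60000610351562]]
top stand 0.68 2827 [[282.70001220703125, 212.3000030517578], [362.70001220703125, 210.89999389648438], [363.1000061035156, 231.89999389648438], [283.0, 233.3000030517578]]
top marker 0.88 660 [[429.70001220703125, 259.3999938964844], [461.20001220703125, 255.5], [464.20001220703125, 279.3999938964844], [432.70001220703125, 283.29998779296875]]
top brush 0.86 395 [[140.60000610351562, 256.20001220703125], [145.69
[... 1677 characters left out ...]
70001220703125], [252.5, 274.6000061035156]]
side brush 0.55 202 [[209.1999969482422, 127.0999984741211], [214.6999969482422, 126.69999694824219], [217.60000610351562, 163.89999389648438], [212.10000610351562, 164.3000030517578]]
side pot 0.7 636 [[202.1999969482422, 155.39999389648438], [228.1999969482422, 151.6999969482422], [233.3000030517578, 186.8000030517578], [207.1999969482422, 190.5]]
side pot 0.65 727 [[218.10000610351562, 172.3000030517578], [246.10000610351562, 169.1999969482422], [250.0, 204.39999389648438], [222.10000610351562, 207.5]]
side pot 0.47 1923 [[216.1999969482422, 221.39999389648438], [266.6000061035156, 202.5], [290.3999938964844, 266.0], [240.0, 284.8999938964844]]
```

View pics/crop1.png

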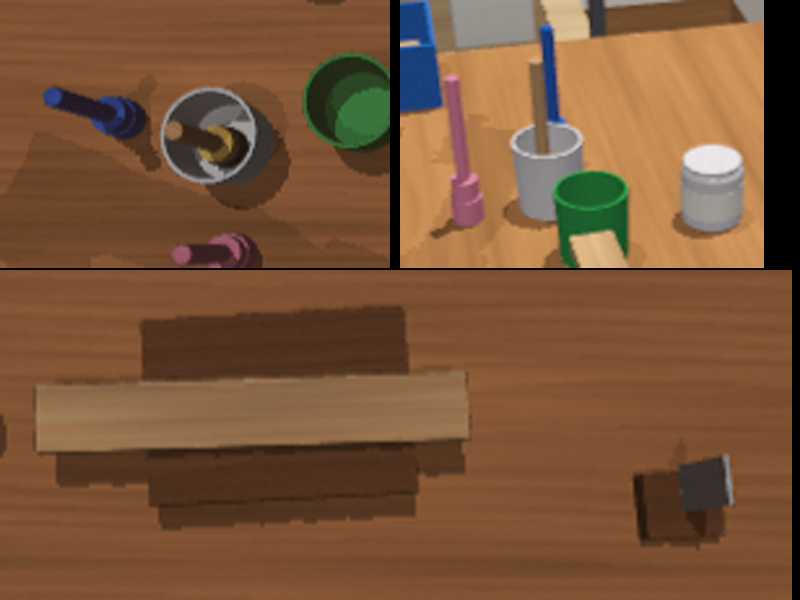

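The crop confirms the choice. The tan brush stands in the metal pot, with its handle top at top-view pixel (147,250) and side-view pixel (212.7,129). The blue brush is clearly separate, behind the pot.

```bash
cat >> h.py <<'E'
def delta(X,yaw_to=None):
    s=bot.read_state(); R=Rm(s['tool_rot']); d=R.T@(np.array(X)-s['ee_pos'])/.03
    print('t',round(s['t'],2),'tcp',s['ee_pos'].round(4),'F',s['wrist_force'].round(1),'op',round(s['opening'],3),'rows units',d.round(2),'tool x',R[:,0].round(3),'y',R[:,1].round(3),'z',R[:,2].round(3))
E
python3 - <<'E'
from h import *
np.set_printoptions(precision=4,suppress=True)
t=bot.camera('top');s=bot.camera('side')
X=tri([(t,(147.3,250)),(s,(212.7,128.8))]); print(X, proj(t,X),proj(s,X))
print('rim',onz(t,(160.4,252.3),.095), 'handle',onz(t,(147.3,250),.206), 'pink',onz(t,(150,298),.2))
h=onz(t,(147.3,250),.206)
delta([h[0],h[1],.26]); delta([h[0],h[1],.155])
E
```

```text
[0.4349 0.351  0.2003] [147.3874 249.2037] [212.1482 128.8739]
rim [0.4371 0.3492 0.095 ] handle [0.4326 0.3494 0.206 ] pink [0.3296 0.3387 0.2   ]
t 2.2 tcp [0.282  0.5857 0.2313] F [0.5 0.5 0.1] op 0.997 rows units [-7.94 -4.92 -0.96] tool x [-0.901  0.434  0.   ] y [0.434 0.901 0.   ] z [-0.  0. -1.]
t 2.2 tcp [0.282  0.5857 0.2313] F [0.5 0.5 0.1] op 0.997 rows units [-7.94 -4.92  2.54] tool x [-0.901  0.434  0.   ] y [0.434 0.901 0.   ] z [-0.  0. -1.]
```

```bash
python3 -m handwheel '[{"translation":[-4,-2.5,-1],"turn":[0,0,0]},{"translation":[-7.95,-4.95,-1],"turn":[0,0,0]},{"translation":[-7.95,-4.95,-1],"turn":[0,0,0]},{"translation":[-7.95,-4.95,-1],"turn":[0,0,0]},{"translation":[-7.95,-4.95,-1],"turn":[0,0,0]},{"translation":[-7.95,-4.95,-1],"turn":[0,0,0]},{"translation":[-7.95,-4.95,-1],"turn":[0,0,0]},{"translation":[-7.95,-4.95,-1],"turn":[0,0,0]},{"translation":[-7.95,-4.95,-1],"turn":[0,0,0]},{"translation":[-7.95,-4.95,-1],"turn":[0,0,0]}]' 0.35 40
python3 - <<'E'
from h import *
p=bot.camera('wrist'); save(p,'w1.png'); delta([.434,.350,.155])
print(proj(p,[.434,.35,.206]),proj(p,[.434,.35,.16]))
E
```

```text
t: 3.03
ee_pos: [0.432, 0.3492, 0.2614]
tool_rot: [-0.0, 0.222, 0.975, 0.001]
wrist_force: [-0.5, 0.8, -0.4]
opening: 0.655
t 3.08 tcp [0.4315 0.3499 0.2613] F [-0.4  1.  -0.9] op 0.65 rows units [-0.08  0.04  3.54] tool x [-0.902  0.432  0.001] y [0.432 0.902 0.001] z [-0.001  0.001 -1.   ]
[281.97146429 227.18040446] [281.59106426 207.44361408]
```

View pics/w1.png

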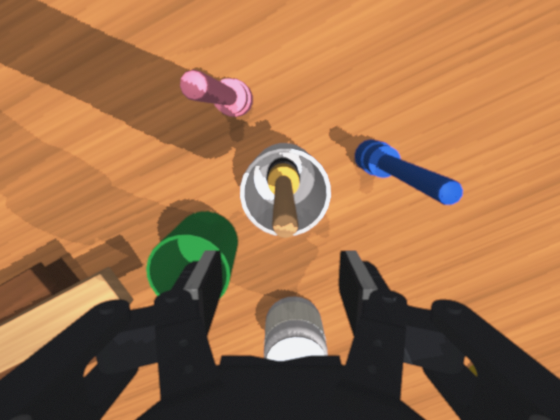

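The handle top shows at (285,228), against a predicted (282,227), so it is centred between the fingers and they are clear of the blue brush. Descend and grip.

```bash
python3 -m handwheel '[{"translation":[-0.08,0.06,1.2],"turn":[0,0,0]},{"translation":[-0.08,0.06,2.4],"turn":[0,0,0]},{"translation":[-0.08,0.06,3.5],"turn":[0,0,0]},{"translation":[-0.08,0.06,3.5],"turn":[0,0,0]},{"translation":[-0.08,0.06,3.5],"turn":[0,0,0]}]'
python3 -m handwheel '[{"translation":[0,0,0],"turn":[0,0,0]},{"translation":[0,0,0],"turn":[0,0,0]},{"translation":[0,0,0],"turn":[0,0,0]},{"translation":[0,0,0],"turn":[0,0,0]},{"translation":[0,0,0],"turn":[0,0,0]},{"translation":[0,0,0],"turn":[0,0,0]},{"translation":[0,0,0],"turn":[0,0,0]},{"translation":[0,0,0],"turn":[0,0,0]}]' 1 40
```

```text
t: 3.5
ee_pos: [0.4335, 0.3497, 0.1551]
tool_rot: [-0.001, 0.221, 0.975, -0.001]
wrist_force: [0.1, -0.1, 0.5]
opening: 0.65
t: 4.17
ee_pos: [0.4365, 0.3501, 0.1584]
tool_rot: [0.001, 0.223, 0.975, 0.002]
wrist_force: [-0.2, 0.3, 7.6]
opening: 0.202
```

```bash
python3 -m handwheel '[{"translation":[0,0,-0.6],"turn":[0,0,0]},{"translation":[0,0,-1.2],"turn":[0,0,0]},{"translation":[0,0,-1.8],"turn":[0,0,0]},{"translation":[0,0,-1.8],"turn":[0,0,0]},{"translation":[0,0,-1.8],"turn":[0,0,0]},{"translation":[0,0,-1.8],"turn":[0,0,0]}]'
python3 - <<'E'
from h import *
p=bot.camera('side'); bot.outline_of(p,'brush')
cv2.imwrite('pics/s2.png',cv2.resize(p['color'][60:220,130:300],None,fx=3,fy=3,interpolation=2)[:,:,::-1])
E
```

```text
t: 4.67
ee_pos: [0.4349, 0.3486, 0.2099]
tool_rot: [-0.0, 0.223, 0.975, -0.0]
wrist_force: [-1.9, 0.4, -0.8]
opening: 0.197
```

View pics/s2.png

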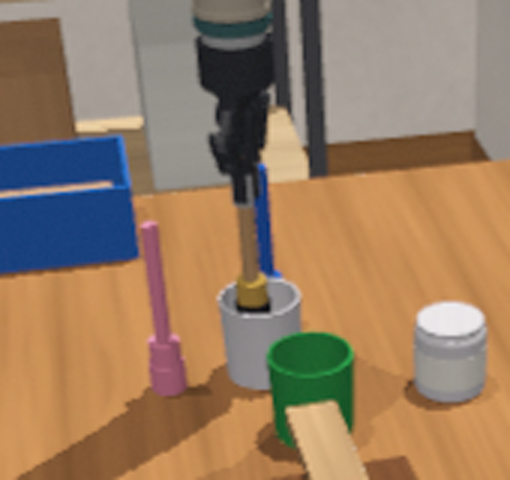

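At the top of the stroke the ferrule has risen out of the pot at (252,290) and the bristles are still below the rim. The pot has not moved.

```bash
python3 -m handwheel '[{"translation":[0,0,0.6],"turn":[0,0,0]},{"translation":[0,0,1.2],"turn":[0,0,0]},{"translation":[0,0,1.75],"turn":[0,0,0]},{"translation":[0,0,1.75],"turn":[0,0,0]},{"translation":[0,0,1.75],"turn":[0,0,0]}]'
python3 -m handwheel '[{"translation":[0,0,-0.6],"turn":[0,0,0]},{"translation":[0,0,-1.2],"turn":[0,0,0]},{"translation":[0,0,-1.7],"turn":[0,0,0]},{"translation":[0,0,-1.7],"turn":[0,0,0]},{"translation":[0,0,-1.7],"turn":[0,0,0]}]'
python3 -m handwheel '[{"translation":[0,0,0.6],"turn":[0,0,0]},{"translation":[0,0,1.2],"turn":[0,0,0]},{"translation":[0,0,1.7],"turn":[0,0,0]},{"translation":[0,0,1.7],"turn":[0,0,0]},{"translation":[0,0,1.7],"turn":[0,0,0]},{"translation":[0,0,1.7],"turn":[0,0,0]}]'
```

```text
t: 5.18
ee_pos: [0.4348, 0.3484, 0.1565]
tool_rot: [-0.001, 0.223, 0.975, -0.001]
wrist_force: [-0.2, -0.4, -0.9]
opening: 0.197
t: 5.6
ee_pos: [0.4355, 0.3491, 0.2089]
tool_rot: [0.0, 0.223, 0.975, 0.0]
wrist_force: [0.6, -0.2, -1.4]
opening: 0.199
t: 6.1
ee_pos: [0.4349, 0.3486, 0.157]
tool_rot: [-0.001, 0.223, 0.975, -0.001]
wrist_force: [-0.2, -1.1, -1.5]
opening: 0.2
```

```bash
python3 -m handwheel '[{"translation":[0,0,0.08],"turn":[0,0,0]},{"translation":[0,0,0.08],"turn":[0,0,0]},{"translation":[0,0,0.08],"turn":[0,0,0]}]'
```

```text
t: 6.35
ee_pos: [0.4353, 0.3489, 0.1554]
tool_rot: [-0.0, 0.223, 0.975, -0.0]
wrist_force: [0.2, 0.0, -1.0]
opening: 0.197
```

```bash
python3 -m handwheel '[{"translation":[0,0,0.06],"turn":[0,0,0]},{"translation":[0,0,0.06],"turn":[0,0,0]},{"translation":[0,0,0.06],"turn":[0,0,0]}]'; python3 -m handwheel '[{"translation":[0,0,0.06],"turn":[0,0,0]},{"translation":[0,0,0.06],"turn":[0,0,0]},{"translation":[0,0,0.06],"turn":[0,0,0]}]'
```

```text
t: 6.6
ee_pos: [0.4356, 0.3493, 0.154]
tool_rot: [0.0, 0.222, 0.975, 0.0]
wrist_force: [-0.5, 0.4, 1.1]
opening: 0.199
t: 6.85
ee_pos: [0.4361, 0.3497, 0.1539]
tool_rot: [0.001, 0.223, 0.975, 0.001]
wrist_force: [-2.2, -1.3, 15.6]
opening: 0.198
```

On the floor. Release, then rise.

```bash
python3 -m handwheel '[{"translation":[0,0,-0.05],"turn":[0,0,0]},{"translation":[0,0,-0.05],"turn":[0,0,0]},{"translation":[0,0,-0.05],"turn":[0,0,0]}]'; python3 -m handwheel '[{"translation":[0,0,0],"turn":[0,0,0]},{"translation":[0,0,0],"turn":[0,0,0]},{"translation":[0,0,0],"turn":[0,0,0]},{"translation":[0,0,0],"turn":[0,0,0]},{"translation":[0,0,-0.6],"turn":[0,0,0]},{"translation":[0,0,-1.6],"turn":[0,0,0]},{"translation":[0,0,-2.8],"turn":[0,0,0]},{"translation":[0,0,-3.6],"turn":[0,0,0]},{"translation":[0,0,-3.6],"turn":[0,0,0]}]' 0.4
python3 - <<'E'
from h import *
np.set_printoptions(precision=4,suppress=True)
p=bot.camera('side');t=bot.camera('top')
im=np.hstack([cv2.resize(p['color'][60:220,150:290],None,fx=2.8,fy=2.8,interpolation=2),cv2.resize(t['color'][180:340,80:220],None,fx=2.8,fy=2.8,interpolation=2)])
cv2.imwrite('pics/s3.png',im[:,:,::-1])
b=bot.read_state(); delta([.45,.115,.25])
for n,q in(('top',t),('side',p)):
  for l in('board_end','board_tail','stand_edge','mark'): print(n,l,[(np.round(r['at'],1).tolist(),round(r['score'],2)) for r in bot.spot_point(q,l)][:2])
E
```

```text
t: 7.1
ee_pos: [0.4356, 0.3492, 0.1539]
tool_rot: [0.0, 0.223, 0.975, 0.0]
wrist_force: [0.0, 0.1, 6.4]
opening: 0.199
t: 7.85
ee_pos: [0.438, 0.3509, 0.2664]
tool_rot: [0.003, 0.223, 0.975, 0.004]
wrist_force: [0.1, 0.0, 1.2]
opening: 0.6
t 7.95 tcp [0.4357 0.3492 0.262 ] F [ 0.5  0.6 -1.2] op 0.597 rows units [-3.82 -6.83  0.39] tool x [-0.901  0.434 -0.001] y [0.434 0.901 0.002] z [ 0.001  0.001 -1.   ]
top board_end [([379.1, 242.0], 0.59)]
top board_tail [([249.3, 250.3], 0.8)]
top stand_edge [([363.2, 235.8], 0.74)]
top mark [([454.0, 258.5], 0.83), ([171.8, 257.0], 0.31)]
side board_end [([259.3, 264.2], 0.81)]
side board_tail [([230.5, 198.2], 0.94)]
side stand_edge [([254.1, 257.8], 0.86), ([263.6, 348.2], 0.71)]
side mark [([266.4, 324.3], 0.55)]
```

View pics/s3.png

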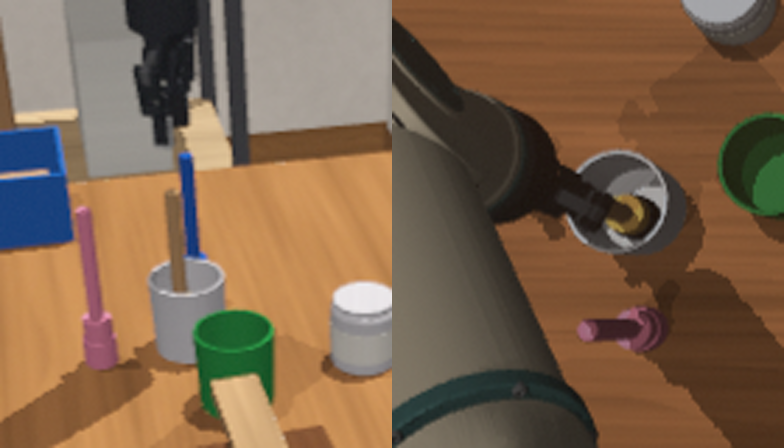

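The brush stands in the pot, upright and released, and the pot has not moved. Next, the stand and board geometry from the top crop's edges.

```bash
cat > g.py <<'E'
from h import *
np.set_printoptions(precision=4,suppress=True)
t=bot.camera('top')
f=lambda c,z: onz(t,(240+(c[0])/3.3,200+(c[1]-270)/3.3),z)
S=[f(c,.07) for c in[(141,321),(404,307),(148,505),(416,491)]]  # far-back, far-front, near-back(ish), near-front
B=[f(c,.09) for c in[(35,385),(466,371),(35,452),(468,438)]]
M=[f(c,.125) for c in[(727,456),(732,507)]]
print('S',np.array(S));print('B',np.array(B));print('M',np.array(M))
ang=lambda v:np.degrees(np.arctan2(v[1],v[0]))
print('stand x ang',ang(S[1]-S[0]),ang(S[3]-S[2]),'from front',ang(S[1]-S[3])-90,'back',ang(S[0]-S[2])-90,'marker',ang(M[0]-M[1])-90)
print('board ang',ang(B[1]-B[0]),ang(B[3]-B[2]))
print('sizes',np.linalg.norm(S[1]-S[0]),np.linalg.norm(S[0]-S[2]),np.linalg.norm(B[1]-B[0]),np.linalg.norm(B[0]-B[2]))
E
python3 g.py
```

```text
S [[ 0.5345  0.0545  0.07  ]
 [ 0.5473 -0.1448  0.07  ]
 [ 0.3963  0.0478  0.07  ]
 [ 0.4089 -0.151   0.07  ]]
B [[ 0.4825  0.1323  0.09  ]
 [ 0.4963 -0.1864  0.09  ]
 [ 0.433   0.1311  0.09  ]
 [ 0.4468 -0.1865  0.09  ]]
M [[ 0.4329 -0.3625  0.125 ]
 [ 0.3971 -0.3639  0.125 ]]
stand x ang -86.3146735519719 -86.38147436952397 from front -87.46611620971072 back -87.22267649970951 marker -87.69271047099049
board ang -87.51147229152552 -87.5144932026799
sizes 0.19972336367951724 0.13835373934281325 0.31899389164988773 0.04945560940999989
```

```bash
cat > e.py <<'E'
from h import *
np.set_printoptions(precision=4,suppress=True)
def edge(p,A,B,n=60,w=4,lo=.06,hi=.94):
    a,b=proj(p,A),proj(p,B); g=cv2.GaussianBlur(p['color'].astype(np.float32),(0,0),.7)
    d=(b-a)/np.linalg.norm(b-a); nn=np.array([-d[1],d[0]]); o=np.arange(-w,w+.01,.25); P=[]
    for s in np.linspace(lo,hi,n):
        q=(a+(b-a)*s)+o[:,None]*nn
        v=cv2.remap(g,q[:,0].astype(np.float32)[None],q[:,1].astype(np.float32)[None],1)[0]
        gr=np.linalg.norm(np.gradient(v,axis=0),axis=1); k=gr**4
        P.append((a+(b-a)*s)+nn*(o*k).sum()/k.sum())
    P=np.array(P,np.float32); x,y,x0,y0=None,None,None,None
    L=cv2.fitLine(P,cv2.DIST_HUBER,0,.3,.01).ravel(); r=(P-L[2:])@np.array([-L[1],L[0]]); 
    l=L[:2]*np.sign(L[:2]@d); s0=(a-L[2:])@l; s1=(b-L[2:])@l
    return onz(p,L[2:]+l*s0,A[2]),onz(p,L[2:]+l*s1,A[2]),np.median(abs(r))
ang=lambda v:np.degrees(np.arctan2(v[1],v[0]))
E
cat > g2.py <<'E'
from e import *
exec(open('g.py').read().split("print('S'")[0].split('\n',1)[1])
for n,a,b in [('stand far',S[0],S[1]),('stand near',S[2],S[3]),('front up',S[3]+(S[1]-S[3])*.72,S[1]),('back up',S[2]+(S[0]-S[2])*.72,S[0]),('front lo',S[3],S[3]+(S[1]-S[3])*.22),('board far',B[0],B[1]),('board near',B[2],B[3]),('board end',B[3],B[1]),('board tail',B[2],B[0])]:
    u,v,r=edge(t,a,b); print(n,u,v,'ang',round(ang(v-u),2),'res',round(float(r),2))
delta([.459,.107,.19]); print(bot.read_state()['joints'])
E
python3 g2.py
```

```text
stand far [0.5366 0.0546 0.07  ] [ 0.5506 -0.1447  0.07  ] ang -85.97 res 0.16
stand near [0.3959 0.0477 0.07  ] [ 0.4079 -0.151   0.07  ] ang -86.54 res 0.19
front up [ 0.5085 -0.1463  0.07  ] [ 0.5473 -0.144   0.07  ] ang 3.36 res 0.13
back up [0.4958 0.0543 0.07  ] [0.5345 0.0555 0.07  ] ang 1.75 res 0.05
front lo [ 0.4089 -0.1518  0.07  ] [ 0.4393 -0.1527  0.07  ] ang -1.74 res 0.1
board far [0.4831 0.1323 0.09  ] [ 0.4968 -0.1864  0.09  ] ang -87.54 res 0.18
board near [0.4339 0.1312 0.09  ] [ 0.4475 -0.1865  0.09  ] ang -87.54 res 0.14
board end [ 0.4468 -0.1866  0.09  ] [ 0.4961 -0.1843  0.09  ] ang 2.63 res 0.16
board tail [0.433  0.1313 0.09  ] [0.4825 0.1324 0.09  ] ang 1.29 res 0.04
t 8.45 tcp [0.4353 0.3489 0.2609] F [-0.7 -0.1 -0.7] op 0.601 rows units [-4.21 -6.92  2.37] tool x [-0.901  0.434  0.   ] y [ 0.434  0.901 -0.001] z [-0.001 -0.    -1.   ]
[-0.7611  0.4625  0.052   1.7424 -0.0288  0.9382  0.4246]
```

```bash
python3 -m handwheel '[{"translation":[-0.5,-0.8,0],"turn":[0,0,7]},{"translation":[-1,-1.6,0],"turn":[0,0,14]},{"translation":[-1.5,-2.4,0],"turn":[0,0,21]},{"translation":[-2,-3.2,0.4],"turn":[0,0,28]},{"translation":[-2.5,-4,0.8],"turn":[0,0,35]},{"translation":[-3,-4.8,1.2],"turn":[0,0,42]},{"translation":[-3.5,-5.6,1.6],"turn":[0,0,49]},{"translation":[-4.2,-6.9,2],"turn":[0,0,56]},{"translation":[-4.2,-6.9,2.4],"turn":[0,0,61.8]},{"translation":[-4.2,-6.9,2.4],"turn":[0,0,61.8]}]' 0 60
python3 - <<'E'
from e import *
delta([.459,.107,.071]); s=bot.read_state(); R=Rm(s['tool_rot']); print('tool y ang',ang(R[:,1]),s['joints'])
p=bot.camera('wrist'); save(p,'w2.png')
for X in ([.433,.1313,.09],[.4825,.1324,.09]): print(proj(p,X))
E
```

```text
t: 9.28
ee_pos: [0.4579, 0.1046, 0.1878]
tool_rot: [-0.0, 0.694, 0.719, -0.002]
wrist_force: [-0.7, 0.4, -0.1]
opening: 0.998
t 9.28 tcp [0.4579 0.1046 0.1878] F [-0.7  0.4 -0.1] op 0.998 rows units [0.09 0.05 3.89] tool x [-0.035  0.999 -0.002] y [ 0.999  0.035 -0.004] z [-0.003 -0.002 -1.   ]
tool y ang 2.0251387649322914 [-0.5264  0.4614  0.339   2.0564 -0.2397  0.6647  0.0054]
[249.0475 172.0733]
[314.2661 172.8678]
```

View pics/w2.png

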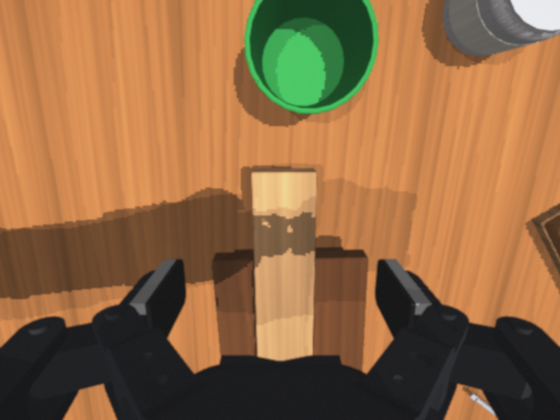

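The board's tail is at columns 252–316, row 172, against a predicted 249–314. That is a 2 mm offset, and the board is centred between the fingers. Descend and grip.

```bash
python3 -m handwheel '[{"translation":[0.09,0.08,1.2],"turn":[0,0,0]},{"translation":[0.09,0.08,2.4],"turn":[0,0,0]},{"translation":[0.09,0.08,3.2],"turn":[0,0,0]},{"translation":[0.09,0.08,3.8],"turn":[0,0,0]},{"translation":[0.09,0.08,3.8],"turn":[0,0,0]},{"translation":[0.09,0.08,3.8],"turn":[0,0,0]}]' 0 40
python3 - <<'E'
from e import *
delta([.460,.107,.072])
E
```

```text
t: 9.83
ee_pos: [0.4614, 0.1122, 0.0753]
tool_rot: [-0.001, 0.69, 0.724, 0.0]
wrist_force: [0.5, 0.6, -0.1]
opening: 1.001
t 9.83 tcp [0.4614 0.1122 0.0753] F [ 0.5  0.6 -0.1] op 1.001 rows units [-0.17 -0.06  0.11] tool x [-0.047  0.999  0.001] y [ 0.999  0.047 -0.001] z [-0.001  0.001 -1.   ]
```

```bash
python3 -m handwheel '[{"translation":[-0.05,-0.02,0.1],"turn":[0,0,0]},{"translation":[-0.05,-0.02,0.1],"turn":[0,0,0]},{"translation":[-0.05,-0.02,0.1],"turn":[0,0,0]},{"translation":[-0.05,-0.02,0.1],"turn":[0,0,0]},{"translation":[-0.05,-0.02,0.1],"turn":[0,0,0]},{"translation":[-0.05,-0.02,0.1],"turn":[0,0,0]},{"translation":[-0.05,-0.02,0.1],"turn":[0,0,0]}]' 0.7 40
python3 - <<'E'
from e import *
delta([.460,.107,.072]); s=bot.read_state(); print(ang(Rm(s['tool_rot'])[:,1]), s['moment'])
E
```

```text
t: 10.42
ee_pos: [0.4615, 0.1096, 0.0733]
tool_rot: [0.0, 0.691, 0.722, 0.001]
wrist_force: [-0.5, 0.3, 6.8]
opening: 0.574
t 10.42 tcp [0.4615 0.1096 0.0733] F [-0.5  0.3  6.8] op 0.574 rows units [-0.08 -0.05  0.04] tool x [-0.044  0.999  0.001] y [0.999 0.044 0.002] z [ 0.002  0.001 -1.   ]
2.515314061288954 [0.0308 0.1823 0.0113]
```

```bash
python3 -m handwheel '[{"translation":[-0.3,0,-0.03],"turn":[0,0,-0.3]},{"translation":[-0.7,0.01,-0.03],"turn":[0,0,-0.6]},{"translation":[-1.2,0.02,-0.03],"turn":[0,0,-0.9]},{"translation":[-1.7,0.03,-0.03],"turn":[0,0,-1.1]},{"translation":[-2.2,0.04,-0.03],"turn":[0,0,-1.1]},{"translation":[-2.7,0.05,-0.03],"turn":[0,0,-1.1]},{"translation":[-3.2,0.06,-0.03],"turn":[0,0,-1.1]},{"translation":[-3.6,0.07,-0.03],"turn":[0,0,-1.1]},{"translation":[-4,0.08,-0.03],"turn":[0,0,-1.1]},{"translation":[-4,0.08,-0.03],"turn":[0,0,-1.1]}]' - 60
python3 - <<'E'
from e import *
delta([.460,.107,.072]); s=bot.read_state(); print(ang(Rm(s['tool_rot'])[:,1]), s['moment'])
t=bot.camera('top'); p=bot.camera('side')
im=np.hstack([cv2.resize(t['color'][180:300,250:480],None,fx=2,fy=2,interpolation=2),cv2.resize(p['color'][180:300,190:330],None,fx=2,fy=2,interpolation=2)])
im=np.vstack([cv2.resize(t['color'][190:300,260:480],(800,400),interpolation=2),np.pad(cv2.resize(p['color'][200:370,130:410],(330,200),interpolation=2),((0,0),(0,470),(0,0)))])
cv2.imwrite('pics/s4.png',im[:,:,::-1])
E
```

```text
t: 11.25
ee_pos: [0.4693, -0.013, 0.0739]
tool_rot: [0.001, 0.686, 0.728, 0.0]
wrist_force: [-0.1, -3.2, 4.2]
opening: 0.565
t 11.25 tcp [ 0.4693 -0.013   0.0739] F [-0.1 -3.2  4.2] op 0.565 rows units [ 4.01 -0.07  0.06] tool x [-0.06   0.998 -0.001] y [0.998 0.06  0.002] z [ 0.002 -0.001 -1.   ]
3.4168762532854013 [-0.8393  0.0723  0.052 ]
```

View pics/s4.png

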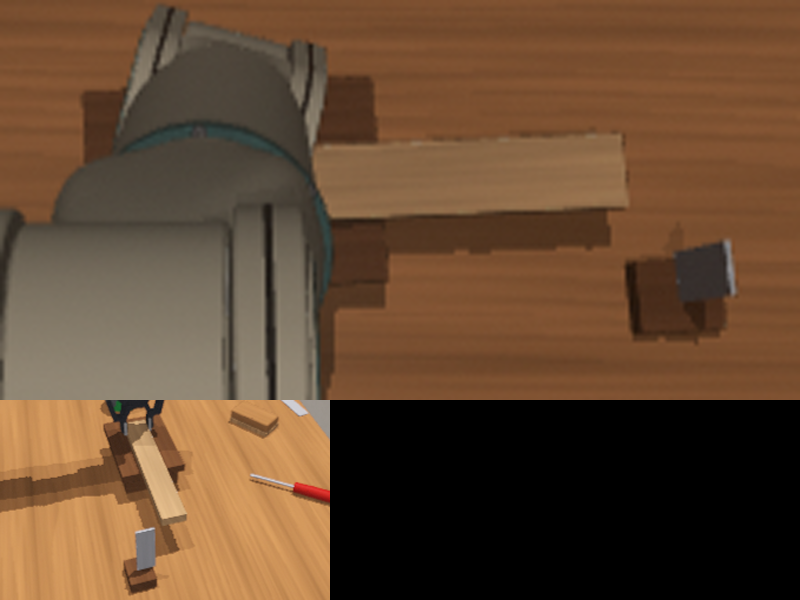

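The board has moved out flat with its end at crop (627,170), and the blade is at (730,268), about 4 cm further. Measure precisely.

```bash
cat > k.py <<'E'
from e import *
import sys
t=bot.camera('top'); p=bot.camera('side')
L=float(sys.argv[1]) # board end world y guess
uu=np.array([np.sin(np.radians(3.6)),-np.cos(np.radians(3.6)),0]); vv=np.array([-uu[1],uu[0],0])
E0=np.array([.479,-.148,.09]); 
end=E0+uu*(L)+vv*float(sys.argv[2])
far=edge(t,end+vv*.025-uu*.15,end+vv*.025,lo=.1); near=edge(t,end-vv*.025-uu*.15,end-vv*.025,lo=.1); ee=edge(t,end-vv*.025,end+vv*.025,lo=.1,hi=.9)
for n,q in(('far',far),('near',near),('end',ee)): print(n,q[0],q[1],'ang',round(ang(q[1]-q[0]),2),'res',round(float(q[2]),2))
c=(ee[0]+ee[1])/2; print('end beyond front edge',(c-E0)@uu,'y',(c-E0)@vv, 'width',np.linalg.norm(far[1]-near[1]))
se=edge(p,end-vv*.025,end+vv*.025,lo=.1,hi=.9); c2=(se[0]+se[1])/2; print('side cam top end edge at z=.09',(c2-E0)@uu,(c2-E0)@vv,round(float(se[2]),2))
# blade edges: top camera, top face at z=.125
M=np.array([.4329,-.3625,.125])
for n,q in (('top',t),('side',p)):
  for off in(-.002,.002):
    r=edge(q,M+uu*off,M+uu*off-vv*.035,w=1.2,lo=.15,hi=.85,n=30); m=(r[0]+r[1])/2; print(n,'blade',off,(m-E0)@uu,(m-E0)@vv,round(ang(r[0]-r[1]),1))
print([(n,np.round(r['at'],1).tolist(),round(r['score'],2)) for n,q in(('t',t),('s',p)) for l in['mark','board_end'] for r in bot.spot_point(q,l)[:1]])
for n,q in(('t',t),('s',p)):
  for l in['mark','board_end']:
    for r in bot.spot_point(q,l)[:1]: X=onz(q,r['at'],.08); print(n,l,round((X-E0)@uu,4),round((X-E0)@vv,4))
b=cv2.resize(t['color'][215:285,400:480],(640,560),interpolation=2); cv2.imwrite('pics/b.png',b[:,:,::-1])
E
python3 k.py .157 -.003
python3 - <<'E'
from e import *
t=bot.camera('top'); g=t['color'].sum(2)/3
for r in range(256,272,3): print(r,g[r,446:466].astype(int))
E
```

```text
far [ 0.5    -0.1536  0.09  ] [ 0.5083 -0.3033  0.09  ] ang -86.82 res 0.19
near [ 0.4514 -0.1567  0.09  ] [ 0.46   -0.3064  0.09  ] ang -86.71 res 0.13
end [ 0.4611 -0.3079  0.09  ] [ 0.5111 -0.306   0.09  ] ang 2.18 res 0.16
end beyond front edge 0.15905106906292665 y -0.00293200081943216 width 0.048385993202213165
side cam top end edge at z=.09 0.1626198186756627 -0.0037883659676970433 0.09
top blade -0.002 0.20806394120723923 -0.07707793179030613 4.9
top blade 0.002 0.21178048594636667 -0.07703919844809265 2.2
side blade -0.002 0.20873243568956204 -0.07693614051011499 4.8
side blade 0.002 0.2141854766197764 -0.07706129161447432 4.2
[('t', [456.8, 257.3], 0.94), ('t', [430.1, 236.4], 0.6), ('s', [262.4, 322.8], 0.84), ('s', [277.8, 300.6], 0.59)]
t mark 0.219 -0.0587
t board_end 0.1598 -0.0045
s mark 0.2118 -0.054
s board_end 0.1596 -0.0029
256 [ 73  73  84  84  82  84  83  79  78  78  76  71  63 112 118  85  84  83
  84  85]
259 [ 51  47  47  49  48  48  48  48  47  49  47  47  45  78 131  82  86  85
  86  86]
262 [ 47  48  48  49  49  48  48  47  47  47  47  47  48  48 131 106  80  80
  80  80]
265 [ 48  46  46  47  47  47  48  48  47  47  48  49  48  53 113 134  84  82
  84  83]
268 [ 46  48  47  49  49  48  47  47  48  47  48  48  48  46  71 129  80  83
  83  83]
271 [47 48 47 48 49 47 48 47 48 48 48 46 48 65 69 97 69 82 82 80]
```

```bash
python3 -m handwheel '[{"translation":[-0.3,0,0],"turn":[0,0,-0.1]},{"translation":[-0.7,0,0],"turn":[0,0,-0.3]},{"translation":[-1.1,0,0],"turn":[0,0,-0.3]},{"translation":[-1.4,0,0],"turn":[0,0,-0.3]},{"translation":[-1.6,0,0],"turn":[0,0,-0.3]},{"translation":[-1.6,0,0],"turn":[0,0,-0.3]},{"translation":[-1.6,0,0],"turn":[0,0,-0.3]},{"translation":[-1.6,0,0],"turn":[0,0,-0.3]}]'
python3 k.py .208 -.003; python3 -c "
from e import *
delta([.47,-.06,.073]); s=bot.read_state(); print(ang(Rm(s['tool_rot'])[:,1]), s['moment'])"
```

```text
t: 12.57
ee_pos: [0.4722, -0.0571, 0.0739]
tool_rot: [0.0, 0.682, 0.731, 0.001]
wrist_force: [-0.3, 0.1, 7.5]
opening: 0.566
far [ 0.5056 -0.2045  0.09  ] [ 0.5139 -0.3542  0.09  ] ang -86.85 res 0.17
near [ 0.4564 -0.2076  0.09  ] [ 0.4658 -0.3574  0.09  ] ang -86.41 res 0.14
end [ 0.4636 -0.3538  0.09  ] [ 0.5134 -0.3498  0.09  ] ang 4.62 res 0.15
end beyond front edge 0.20402428865294314 y -0.0033289916033243 width 0.04816419474229607
side cam top end edge at z=.09 0.20761774436860417 -0.0029453967338433223 0.08
top blade -0.002 0.20806012186902403 -0.07707748175794175 4.9
top blade 0.002 0.2117846396632886 -0.07704092573660874 2.3
side blade -0.002 0.2087928935143916 -0.0769411116397026 4.5
side blade 0.002 0.21426318246401682 -0.0770742456847284 3.8
[('t', [454.7, 255.4], 0.96), ('t', [444.7, 234.8], 0.83), ('s', [262.2, 321.5], 0.76), ('s', [281.8, 315.0], 0.91)]
t mark 0.2145 -0.0538
t board_end 0.196 -0.0024
s mark 0.2082 -0.0534
s board_end 0.2031 -0.0076
t 13.07 tcp [ 0.4721 -0.0571  0.0739] F [-0.2 -0.   7.6] op 0.57 rows units [-0.09 -0.08  0.03] tool x [-0.07   0.998  0.001] y [0.998 0.07  0.001] z [ 0.001  0.001 -1.   ]
3.9859332123008717 [0.1671 0.0098 0.0201]
```

View pics/b.png

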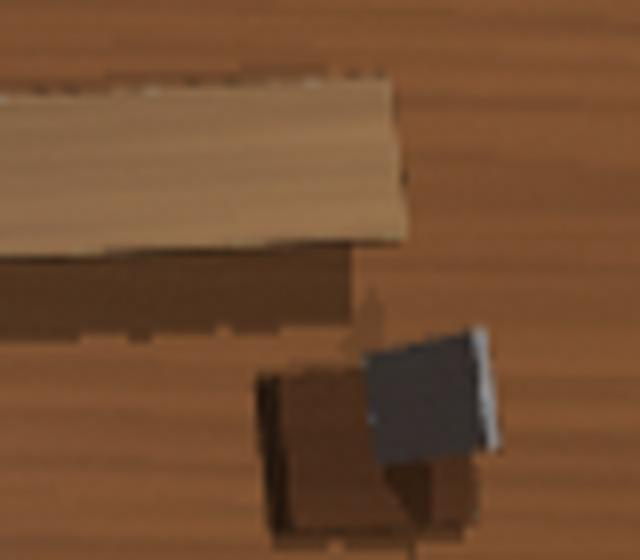

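The end is about 4–6 mm short of the blade plane and the gap to the blade's side is clear. Small advance with slightly more downward push.

```bash
python3 -m handwheel '[{"translation":[-0.05,0,0.04],"turn":[0,0,0]},{"translation":[-0.1,0,0.04],"turn":[0,0,0]},{"translation":[-0.15,0,0.04],"turn":[0,0,0]},{"translation":[-0.15,0,0.04],"turn":[0,0,0]},{"translation":[-0.15,0,0.04],"turn":[0,0,0]},{"translation":[-0.15,0,0.04],"turn":[0,0,0]}]'
python3 k.py .209 -.003
python3 - <<'E'
from e import *
delta([.47,-.06,.073]); s=bot.read_state(); print(ang(Rm(s['tool_rot'])[:,1]), s['moment'])
p=bot.camera('side')
im=cv2.resize(p['color'][195:370,215:315],(570,600) if 0 else (343,600),interpolation=2); t=bot.camera('top')
im=np.hstack([im,np.pad(cv2.resize(t['color'][205:290,370:480],(455,352),interpolation=2),((0,248),(0,0),(0,0)))])
cv2.imwrite('pics/s5.png',im[:,:,::-1])
E
```

```text
t: 13.57
ee_pos: [0.4722, -0.0573, 0.0738]
tool_rot: [-0.002, 0.681, 0.732, 0.002]
wrist_force: [-2.5, 12.0, 23.2]
opening: 0.571
far [ 0.5058 -0.2055  0.09  ] [ 0.5142 -0.3552  0.09  ] ang -86.79 res 0.19
near [ 0.4566 -0.2086  0.09  ] [ 0.4659 -0.3584  0.09  ] ang -86.45 res 0.15
end [ 0.4635 -0.3541  0.09  ] [ 0.5133 -0.3498  0.09  ] ang 4.92 res 0.16
end beyond front edge 0.20414160038388662 y -0.00342690172782489 width 0.04835841913022935
side cam top end edge at z=.09 0.2077529012913704 -0.002822313076338302 0.08
top blade -0.002 0.20806487561876677 -0.07707970077879572 5.0
top blade 0.002 0.2117874371885347 -0.07703908509303968 2.2
side blade -0.002 0.20879507693703064 -0.0769412974072933 4.5
side blade 0.002 0.2142696766549024 -0.07707524464397134 3.8
[('t', [453.1, 255.9], 0.66), ('t', [447.4, 235.8], 0.91), ('s', [261.4, 322.6], 0.97), ('s', [283.3, 314.8], 0.73)]
t mark 0.2104 -0.0548
t board_end 0.2023 -0.0052
s mark 0.2106 -0.0559
s board_end 0.2036 -0.0043
t 14.07 tcp [ 0.4722 -0.0573  0.0738] F [-2.1 11.3 22.6] op 0.57 rows units [-0.09 -0.08  0.03] tool x [-0.072  0.997  0.006] y [0.997 0.072 0.001] z [ 0.001  0.006 -1.   ]
4.124165852062231 [ 2.343   0.5537 -0.259 ]
```

View pics/s5.png

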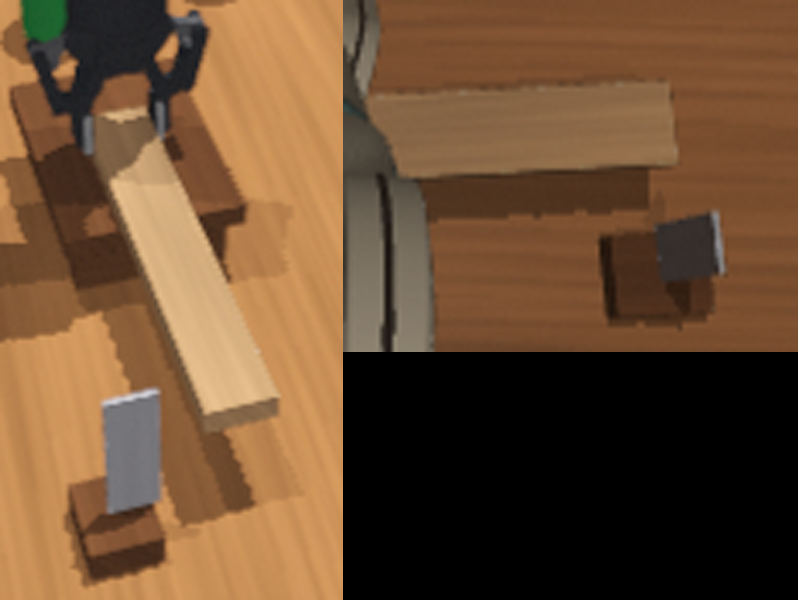

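Static friction held it under the added push. Ease the push so it slides, then press again.

```bash
python3 -m handwheel '[{"translation":[0,0,-0.03],"turn":[0,0,0]},{"translation":[0,0,-0.06],"turn":[0,0,0]},{"translation":[0,0,-0.06],"turn":[0,0,0]},{"translation":[0,0,-0.06],"turn":[0,0,0]}]'
python3 k.py .209 -.003|grep -v blade
python3 - <<'E'
from e import *
delta([.47,-.06,.073]); s=bot.read_state(); print(ang(Rm(s['tool_rot'])[:,1]), s['moment'])
E
```

```text
t: 14.5
ee_pos: [0.472, -0.0619, 0.0739]
tool_rot: [-0.0, 0.682, 0.731, 0.0]
wrist_force: [-0.3, 5.2, 5.5]
opening: 0.566
far [ 0.5051 -0.2055  0.09  ] [ 0.5137 -0.3552  0.09  ] ang -86.69 res 0.19
near [ 0.4559 -0.2086  0.09  ] [ 0.4657 -0.3583  0.09  ] ang -86.26 res 0.13
end [ 0.4642 -0.3584  0.09  ] [ 0.514  -0.3546  0.09  ] ang 4.35 res 0.18
end beyond front edge 0.20871014171398755 y -0.003022937308991936 width 0.04813395960260532
side cam top end edge at z=.09 0.21241257167532943 -0.003472507380397819 0.09
[('t', [452.4, 252.7], 0.85), ('t', [447.4, 233.8], 0.76), ('s', [261.8, 324.1], 0.61), ('s', [282.4, 315.8], 0.77)]
t mark 0.2096 -0.047
t board_end 0.2029 -0.0003
s mark 0.2149 -0.0562
s board_end 0.2057 -0.007
t 15.0 tcp [ 0.472  -0.0619  0.0739] F [1.3 4.9 6.4] op 0.569 rows units [ 0.07 -0.06  0.03] tool x [-0.069  0.998  0.001] y [0.998 0.069 0.   ] z [ 0.     0.001 -1.   ]
3.9671976585693693 [ 1.1828 -0.2243  0.1488]
```

```bash
python3 -m handwheel '[{"translation":[0,0,0.02],"turn":[0,0,0]},{"translation":[0,0,0.02],"turn":[0,0,0]},{"translation":[0,0,0.02],"turn":[0,0,0]},{"translation":[0,0,0.02],"turn":[0,0,0]},{"translation":[0,0,0.02],"turn":[0,0,0]},{"translation":[0,0,0.02],"turn":[0,0,0]},{"translation":[0,0,0.02],"turn":[0,0,0]},{"translation":[0,0,0.02],"turn":[0,0,0]}]'
python3 k.py .209 -.003|grep -E 'end|ang'; python3 -c "
from e import *
t=bot.camera('top');p=bot.camera('side')
im=np.hstack([cv2.resize(t['color'],(400,300),interpolation=3),cv2.resize(p['color'],(400,300),interpolation=3)])
im=np.vstack([im,np.hstack([cv2.resize(t['color'][205:290,370:480],(400,300),interpolation=2),cv2.resize(p['color'][185:375,130:383],(400,300),interpolation=2)])])
cv2.imwrite('pics/f.png',im[:,:,::-1]); delta([0,0,0])"
```

```text
t: 15.67
ee_pos: [0.4721, -0.0619, 0.0739]
tool_rot: [-0.0, 0.682, 0.731, 0.001]
wrist_force: [-1.0, 5.4, 12.5]
opening: 0.573
far [ 0.505  -0.2055  0.09  ] [ 0.5138 -0.3552  0.09  ] ang -86.62 res 0.2
near [ 0.456  -0.2086  0.09  ] [ 0.4656 -0.3583  0.09  ] ang -86.33 res 0.13
end [ 0.4642 -0.3584  0.09  ] [ 0.514  -0.3546  0.09  ] ang 4.36 res 0.19
end beyond front edge 0.20869413062773604 y -0.0030242540613752925 width 0.048332767647166194
side cam top end edge at z=.09 0.2123633529797889 -0.0034620666340747872 0.09
t board_end 0.2085 -0.0043
s board_end -0.0782 0.2623
t 16.27 tcp [ 0.472  -0.0619  0.0738] F [-1.   5.9 13. ] op 0.567 rows units [  3.14 -15.56   2.46] tool x [-0.069  0.998  0.001] y [0.998 0.069 0.001] z [ 0.     0.001 -1.   ]
```

View pics/f.png

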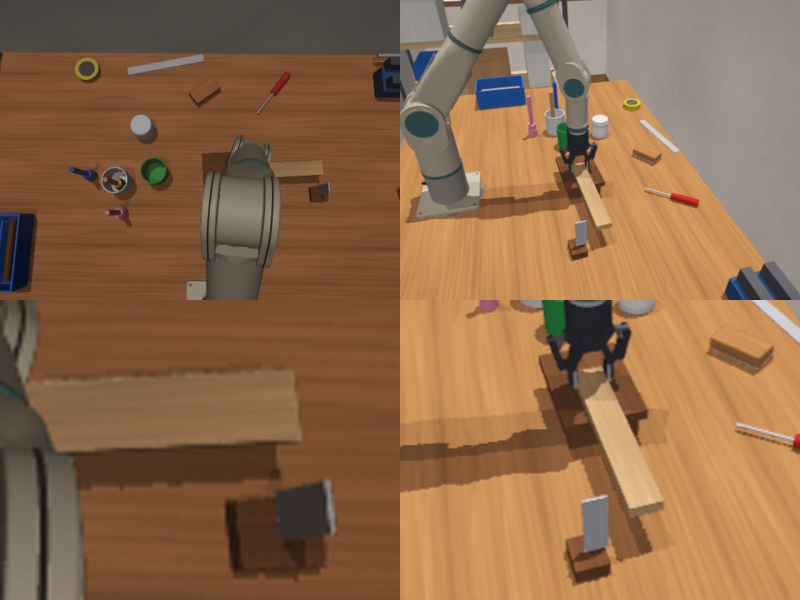

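The final views show the brush standing in the unmoved pot, bystanders untouched, and the board flat and square with its end level with the blade and clear of it. The tail is gripped and pressed down at about 13 N.

```bash
python3 -c "
from bench import bot
print(bot.hand_in(), bot.read_state()['t'])"
```

```text
the job is handed in; nothing more can be done
the job is handed in; nothing more can be done
```

The job is handed in, with the arm still holding the board. The last reading was at 16.3 s of the 51 s allowed.

**Brush:** I took the tan brush by its handle and worked it up and down twice, about 52 mm per stroke, with the bristles staying below the rim. I then set it on the pot's floor and let go. It was still standing in the pot, and the pot had not visibly moved.

**Board:** I gripped the tail, squared the board up, slid it out along the stand and stopped at the marker. It is gripped at 60 N and pressed down with about 13 N.

**Last checks:**
- **Level with the blade:** the top camera puts the end about 1 mm short of the blade's middle, and the side camera about 1 mm past it. They disagree by about the calibration error, so I took it as level.
- **Square to the edge:** the board lies at −86.5° and the stand at about −86.4°. My readings of the stand ranged from −86.0° to −86.8°.
- **Clear of the blade:** there is about 30 mm between the board's side and the blade.
- **Flat on the stand:** pressing harder on the tail did not move the end. I had no direct height measurement.
- **Unreliable detection:** in the last check the side camera's network put the board's end in the wrong place, so I ignored that reading.
- **Tin, sanding block and screwdriver:** I did not touch any of them, and the last pictures show no change.

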